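# Pack the round bottles by size

## Robot

A 7-joint arm with a two-finger parallel gripper is mounted at the origin on the work surface. World frame = base frame: x ahead of the robot, y to its left, z up, the work surface at z = 0. Lengths are in m, angles in degrees, forces in N, time in s.
With the tool pointing down it reaches from about 0.425 to 0.875 m from the base axis. Payload 4.7 kg.
Tool frame: the origin (TCP) lies on the front face of the gripper's body, between the roots of the fingers; the fingertips stand 70 mm ahead of it and the grasp point (between the pads) lies 51 mm ahead of it; z points along the fingers, y is the direction in which the jaws open and shut (so a half turn about z gives the same grasp; the last joint's range is limited). The gripper opens to 87 mm and grips with 3 to 60 N. Pads are 19 mm wide; open, the fingers measure 117 mm over their backs; the gripper's body (75 mm by 190 mm) begins 51 mm behind the grasp point.
Start: joints at [-63.879, 18.392, -4.016, 83.108, 1.295, 78.541, -3.26], TCP at [0.278, 0.588, 0.292] pointing down, gripper open.
Joint ranges: [-163.93, 163.93], [-17.29, 119.83], [-79.2, 71.16], [3.27, 140.29], [-89.18, 269.18], [5.43, 117.66], [-154.24, 154.24]. Speed limits (degrees/s): [147.25, 147.25, 180, 180, 180, 180, 180].

## Interface

Orientations are given as [roll, pitch, yaw] about the fixed x, y, z axes, in that order (R = Rz(yaw) Ry(pitch) Rx(roll)).
In Python, from cell import env gives the robot as it stands.
- The arm moves only by the tool drive_tool, never from a script. Its argument "commands" is a list of rows, each a list of 7 numbers: the shift along the tool's x, y, z in cm, then the turn, a rotation vector about the tool's x, y, z in degrees, then the opening, from 0 (shut) to 1 (fully open). In form: [[tx, ty, tz, rx, ry, rz, hand], ...]. A call has 1 to 20 rows; each row shifts and turns the commanded pose from where the row before left it, along the tool's axes as they then stand; what a row does not reach is not made up. A row lasts 1/12 s, in which the tool goes at most 41.7 mm and 7.16 degrees, less where a joint would pass 70% of its speed; a pose out of reach is approached as far as the arm can. A call is refused whole if a number of a shift passes 4.17 or a number of a turn 7.16, either way. A call with a gripper value outside its range is refused whole. The fingers move at their own pace and stop on an object; "force" is the grip in N (left out, the last holds). Time passes only in rows, so rows that do not move let the fingers close. It gives the time, the measured TCP pose, the force and the opening at its end, in the units of the state.
- env.get_obs(): the state, without advancing time (a new reading comes with each control period).
- env.read_camera(name): name is "scene" or "top"; returns a dict with "img" (400x640x3 uint8, blue, green, red), "mtx" (3x3 intrinsics, pixels), "k1" (the pictures are not rectified: a ray, as slopes to the right and down, at radius r is drawn at 1 + k1 r^2 times it, then the intrinsics apply), "pose" (4x4, takes a point from camera to world coordinates). Camera axes: x right, y down, z forward; pixel columns grow to the right and rows downward; lengths in m; the calibration is good to about 2 mm. A picture is of the moment at which its call begins. There is no depth.
- env.sign_off(): hands the job in, once; it reports no verdict.
The state is a dict: "time_s": time; "qpos": joint angles; "joint_velocities": joint speeds; "effort": joint torques, N m; "tool_pos": TCP position; "tool_rot": TCP orientation; "force": force on the tool from outside, world axes, zero at the start; "wrist_torque": the same for the moment, N m; "grip_width": finger opening in m.
Only numpy, scipy, OpenCV 4.12 (cv2) and the standard library are available. Lean on these libraries where they do the work, as an engineer would, in place of code of your own. Each camera call takes 0.05 s, during which the arm holds its last target.

## Task

Pack the three round bottles for dispatch, each standing upright in the open carton of its own size: the smallest in the smallest carton, the middle one in the middle carton, the largest in the largest. Set each one down on its carton's floor rather than dropping it, and let go. Leave the square bottles and the tape roll where they are.

Things in the scene. Friction and masses are not known exactly. Their poses are not given: they have to be found in the camera images.
- round_small: The smallest of three round sealed bottles, loose and standing upright: straight white plastic cylinder 34 mm across from the bench up to 78 mm, blank paper label round it, then an 8 mm sloping shoulder and a black screw cap 24 mm across whose top is 105 mm above the bottle's foot; about 55 to 105 g. Easily gripped across the white cylinder, just below the shoulder. Origin: centre of the underside, z up along the bottle.
- round_medium: The middle-sized of three round sealed bottles, loose and standing upright: straight white plastic cylinder 48 mm across from the bench up to 88 mm, blank paper label round it, then an 8 mm sloping shoulder and a black screw cap 30 mm across whose top is 115 mm above the bottle's foot; about 110 to 210 g. Easily gripped across the white cylinder, just below the shoulder. Origin: centre of the underside, z up along the bottle.
- round_large: The largest of three round sealed bottles, loose and standing upright: straight white plastic cylinder 62 mm across from the bench up to 100 mm, blank paper label round it, then an 8 mm sloping shoulder and a black screw cap 36 mm across whose top is 128 mm above the bottle's foot; about 210 to 390 g. Easily gripped across the white cylinder, just below the shoulder. Origin: centre of the underside, z up along the bottle.
- carton_small: The smallest of three open square brown cardboard cartons, fixed to the bench, open at the top: inside 58 x 58 mm, walls 3 mm thick with the flaps folded down outside (outside 69 x 69 mm over the flaps), rim 40 mm above the bench, inner floor 3 mm above the bench. Origin: centre of the underside, on the bench; x and y along its sides, z up.
- carton_medium: The middle-sized of three open square brown cardboard cartons, fixed to the bench, open at the top: inside 74 x 74 mm, walls 3 mm thick with the flaps folded down outside (outside 85 x 85 mm over the flaps), rim 45 mm above the bench, inner floor 3 mm above the bench. Origin: centre of the underside, on the bench; x and y along its sides, z up.
- carton_large: The largest of three open square brown cardboard cartons, fixed to the bench, open at the top: inside 90 x 90 mm, walls 3 mm thick with the flaps folded down outside (outside 101 x 101 mm over the flaps), rim 55 mm above the bench, inner floor 3 mm above the bench. Origin: centre of the underside, on the bench; x and y along its sides, z up.
- square_small: The smaller of two square-section bottles of the same white plastic with a blank label and a black round cap, loose and standing upright: 42 x 42 mm body up to 82 mm, 109 mm high over the cap (26 mm across). Not part of the order: to be left alone. Origin: centre of the underside, z up.
- square_large: The larger of two square-section bottles of the same white plastic with a blank label and a black round cap, loose and standing upright: 56 x 56 mm body up to 94 mm, 121 mm high over the cap (32 mm across). Not part of the order: to be left alone. Origin: centre of the underside, z up.
- tape_roll: A roll of tan packing tape lying flat, loose: ring 96 mm outside, 76 mm inside, 48 mm high. To be left alone. Origin: centre of the underside, z up.
There are look-alikes about, which are no part of the job. Leave any orange or turquoise look-alike of the carton_medium alone.

How it is judged:
By the outcome, as a careful person would: the job done as asked, in the order asked, and still so for the second after the job is handed in, with the robot touching nothing.
It also fails if it takes over 104 s, if anything falls off the work surface, if the arm or the gripper's body presses on something with over 40 N, if the wrist force passes 120 N, or if a joint passes its speed limit or range.

## Working session

There is one attempt and no reset: what is moved stays moved. The work goes in short steps, Python scripts to look and compute and a tool call to move; the robot and the scene stay as the last step left them, time stands still between calls to the robot, and variables do not carry over. Pictures are saved under pics/ and viewed, and the job is handed in when it is done.

Besides the shell and the picture viewer there is one more tool, called after "Request:" by a JSON object that holds its "api" and its "payload". drive_tool: Moves the arm, as the interface text tells. Its arguments: {"type":"object","properties":{"commands":{"type":"array"},"force":{"type":"number"}},"required":["commands"]}

```bash
mkdir -p pics; ls; cat > h.py <<'E'
from cell import env
import numpy as np, cv2
def snap(n):
    return env.read_camera(n)
def ray(c,u,v):
    K=np.array(c["mtx"]);xd=(u-K[0,2])/K[0,0];yd=(v-K[1,2])/K[1,1]
    x,y=xd,yd
    for _ in range(30):
        s=1+c["k1"]*(x*x+y*y);x,y=xd/s,yd/s
    P=np.array(c["pose"]);return P[:3,3],P[:3,:3]@np.array([x,y,1.])
def onz(c,u,v,z):
    o,d=ray(c,u,v);return (o+d*(z-o[2])/d[2])[:3]
def proj(c,p):
    P=np.array(c["pose"]);q=P[:3,:3].T@(np.array(p)-P[:3,3]);x,y=q[0]/q[2],q[1]/q[2]
    s=1+c["k1"]*(x*x+y*y);K=np.array(c["mtx"]);return K[0,0]*x*s+K[0,2],K[1,1]*y*s+K[1,2]
def tri(c1,p1,c2,p2):
    o1,d1=ray(c1,*p1);o2,d2=ray(c2,*p2);d1/=np.linalg.norm(d1);d2/=np.linalg.norm(d2)
    t=np.linalg.lstsq(np.c_[d1,-d2],o2-o1,rcond=None)[0]
    a,b=o1+t[0]*d1,o2+t[1]*d2;return (a+b)/2,np.linalg.norm(a-b)
E
python3 - <<'E'
from h import *
import pickle
d={}
for n in("scene","top"):
    c=snap(n);d[n]=c;cv2.imwrite(f"pics/{n}0.png",c["img"]);print(n,np.round(c["pose"],3).tolist(),np.round(c["mtx"],1).tolist(),c["k1"])
pickle.dump(d,open("c0.pkl","wb"))
o=env.get_obs();print({k:np.round(v,3).tolist() for k,v in o.items()})
E
```

```text
pics
scene [[0.115, 0.691, -0.714, 1.572], [0.993, -0.088, 0.075, -0.12], [-0.011, -0.717, -0.697, 1.056], [0.0, 0.0, 0.0, 1.0]] [[484.5, 0.0, 322.9], [0.0, 484.5, 199.5], [0.0, 0.0, 1.0]] -0.08525917421734316
top [[-0.02, -0.991, 0.13, 0.389], [-1.0, 0.022, 0.015, -0.001], [-0.017, -0.129, -0.991, 1.115], [0.0, 0.0, 0.0, 1.0]] [[374.0, 0.0, 319.6], [0.0, 374.0, 205.4], [0.0, 0.0, 1.0]] -0.07276454489507275
{'time_s': 0.1, 'qpos': [-63.88, 18.435, -4.013, 83.169, 1.295, 78.539, -3.261], 'joint_velocities': [0.011, -0.117, 0.095, -0.155, -0.053, 0.044, 0.106], 'effort': [-0.0, -49.257, -0.406, -31.34, -0.064, 0.039, 0.0], 'tool_pos': [0.278, 0.587, 0.291], 'tool_rot': [-179.901, 0.006, 154.686], 'force': [0.067, 0.376, 0.266], 'wrist_torque': [0.014, -0.041, -0.022], 'grip_width': 0.087}
```

View pics/scene0.png

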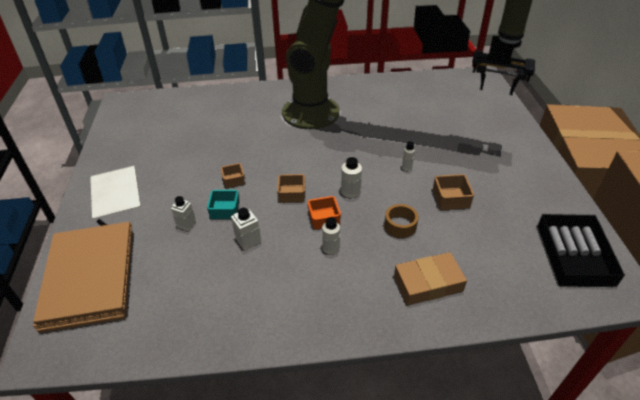

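View pics/top0.png

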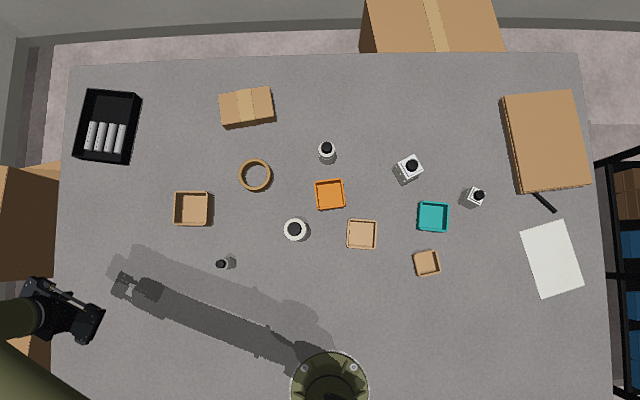

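```bash
python3 - <<'E'
import pickle,cv2,numpy as np
d=pickle.load(open("c0.pkl","rb"))
def crops(img,pts,s,w):
    return np.hstack([cv2.resize(img[v-s:v+s,u-s:u+s],(w,w),interpolation=cv2.INTER_CUBIC) for u,v in pts])
S,T=d["scene"]["img"],d["top"]["img"]
rows=[crops(T,[(226,263),(327,151),(295,230)],25,260)
,crops(S,[(408,157),(331,236),(351,178)],25,260)]
cv2.imwrite("pics/b.png",np.vstack(rows))
rows=[crops(T,[(427,263),(361,234),(192,209)],25,260)
,crops(S,[(232,175),(291,187),(453,191)],25,260)]
cv2.imwrite("pics/c.png",np.vstack(rows))
E
```

```text
(no output)
```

View pics/b.png

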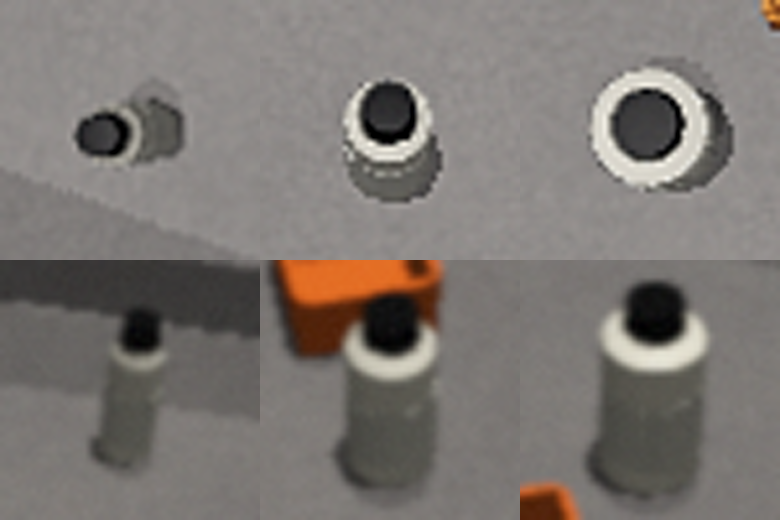

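View pics/c.png

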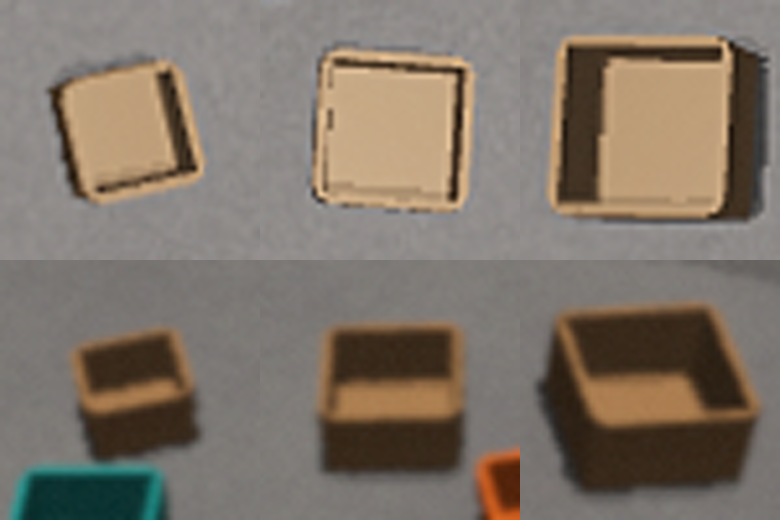

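```bash
cat > meas.py <<'E'
from h import *
def cc(mask,u,v,R=22):
    m=np.zeros_like(mask);m[v-R:v+R,u-R:u+R]=mask[v-R:v+R,u-R:u+R]
    n,l,st,ce=cv2.connectedComponentsWithStats(m)
    best=[(st[i,4],i) for i in range(1,n)]
    i=max(best)[1];return (l==i).astype(np.uint8),ce[i],st[i]
def cap(c,u,v,thr,R=10):
    # upsampled dark blob -> centroid
    img=c["img"];g=img.max(axis=2);m=(g<thr).astype(np.uint8)
    return cc(m,u,v,R)
def quad(m):
    k=8
    big=cv2.resize(m*255,None,fx=k,fy=k,interpolation=cv2.INTER_LINEAR)
    cs,_=cv2.findContours((big>127).astype(np.uint8),cv2.RETR_EXTERNAL,cv2.CHAIN_APPROX_NONE)
    h=cv2.convexHull(max(cs,key=cv2.contourArea))
    e=0.02
    q=h
    while len(q)>4: q=cv2.approxPolyDP(h,e*cv2.arcLength(h,True),True);e+=0.005
    return (q.reshape(-1,2)+0.5)/k-0.5
E
python3 - <<'E'
from meas import *
import pickle
d=pickle.load(open("c0.pkl","rb"));S,T=d["scene"],d["top"]
for n,t,s in(("small",(222,264),(409,148)),("med",(327,147),(331,225)),("large",(295,229),(351,164))):
    mt,ct,st=cap(T,*t,70);ms,cs,ss=cap(S,*s,40)
    p,e=tri(T,ct,S,cs);print(n,ct.round(1),st,cs.round(1),ss,p.round(4),round(e,4))
for n,t,s in(("small",(427,263),(232,175)),("med",(361,234),(291,187)),("large",(192,209),(453,191))):
    qs=[]
    for c,p,thr in((T,t,100),(S,s,90)):
        img=c["img"].astype(int);b,g,r=img[...,0],img[...,1],img[...,2]
        m=((r-b>28)&(r>thr)).astype(np.uint8)
        mm,_,st=cc(m,*p);q=quad(mm);qs.append(q);
        cr=cv2.resize(mm[p[1]-25:p[1]+25,p[0]-25:p[0]+25]*255,(200,200));cv2.imwrite(f"/tmp/{n}{len(qs)}.png",cr)
    W=np.array([onz(S,*x,.045) for x in qs[1]])
    P=[]
    for x in qs[0]:
        w=onz(T,*x,.045);j=np.argmin(np.linalg.norm(W-w,axis=1));p,e=tri(T,x,S,qs[1][j]);P.append(p);print(p.round(4),round(e,4))
    P=np.array(P);print(n,P.mean(0).round(4),np.linalg.norm(np.roll(P,1,0)-P,axis=1).round(4),np.degrees(np.arctan2(*(P[1]-P[0])[1::-1]))%90)
    rim={"small":.040,"med":.045,"large":.055}[n]
    print(" top only",np.mean([onz(T,*x,rim) for x in qs[0]],0).round(4)," scene only",np.mean([onz(S,*x,rim) for x in qs[1]],0).round(4))
import itertools
cv2.imwrite("pics/m.png",np.vstack([np.hstack([cv2.imread(f"/tmp/{n}{i}.png") for n in("small","med","large")]) for i in(1,2)]))
E
```

```text
small [220.4 263.5] [216 260  10   8  66] [409.6 144.8] [407 141   7   8  44] [0.3687 0.2895 0.0936] 0.0024
med [326.4 147.4] [321 142  11  12 102] [330.8 222.7] [326 218  10  11  93] [ 0.6846 -0.0073  0.1008] 0.0017
large [294.2 228.4] [288 222  14  14 139] [351.5 162.8] [347 158  10  11  95] [0.4593 0.0843 0.1144] 0.0024
[ 0.3944 -0.315   0.0446] 0.0066
[ 0.3338 -0.3217  0.0436] 0.0045
[ 0.3199 -0.261   0.0324] 0.0072
[ 0.3838 -0.2514  0.0357] 0.0001
small [ 0.358  -0.2873  0.0391] [0.0651 0.061  0.0633 0.0647] 6.270732249535769
 top only [ 0.358  -0.2878  0.04  ]  scene only [ 0.3594 -0.2867  0.04  ]
[ 0.4894 -0.065   0.0416] 0.0019
[ 0.4804 -0.1474  0.0445] 0.0004
[ 0.402  -0.1388  0.0425] 0.002
[ 0.4111 -0.0565  0.0355] 0.007
med [ 0.4457 -0.1019  0.041 ] [0.079  0.083  0.0788 0.083 ] 83.74220319773328
 top only [ 0.4455 -0.1024  0.045 ]  scene only [ 0.4503 -0.1013  0.045 ]
[0.5789 0.3467 0.0522] 0.0023
[0.4839 0.3466 0.059 ] 0.0074
[0.4839 0.4527 0.0368] 0.0096
[0.5808 0.4392 0.0474] 0.0039
large [0.5319 0.3963 0.0488] [0.0926 0.0952 0.1084 0.0984] 0.09946355469281798
 top only [0.5309 0.3923 0.055 ]  scene only [0.5379 0.3943 0.055 ]
```

View pics/m.png

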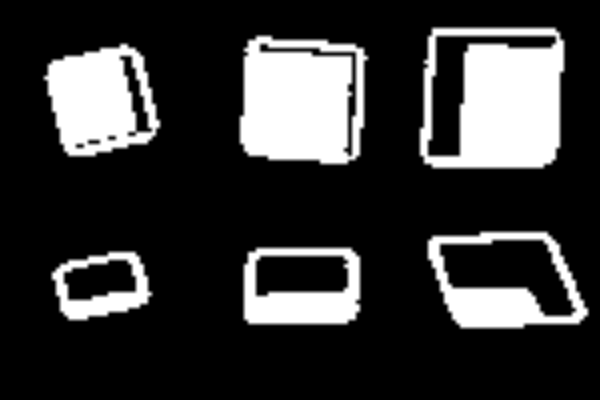

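```bash
python3 - <<'E'
from meas import *
import pickle
d=pickle.load(open("c0.pkl","rb"));S,T=d["scene"],d["top"]
for n,t,s,rim in(("small",(427,263),(232,175),.04),("med",(361,234),(291,187),.045),("large",(192,209),(453,191),.055)):
    for nm,c,p,thr in(("top",T,t,100),("scene",S,s,90)):
        img=c["img"].astype(int);b,g,r=img[...,0],img[...,1],img[...,2]
        m=((r-b>28)&(r>thr)).astype(np.uint8)
        mm,_,st=cc(m,*p)
        cs,_=cv2.findContours(mm,cv2.RETR_EXTERNAL,cv2.CHAIN_APPROX_NONE)
        P=np.array([onz(c,*x,rim)[:2]*1000 for x in max(cs,key=len).reshape(-1,2).astype(float)],np.float32)
        print(n,nm,cv2.minAreaRect(P))
E
```

```text
small top ((358.0650939941406, -287.89898681640625), (70.27043151855469, 70.8068618774414), 11.230472564697266)
small scene ((360.7831726074219, -286.8836669921875), (73.13792419433594, 71.68356323242188), 10.370612144470215)
med top ((445.2215270996094, -102.46588897705078), (86.1055908203125, 85.65068817138672), 84.44207000732422)
med scene ((448.8763427734375, -101.57572937011719), (90.19410705566406, 83.4008560180664), 82.7435302734375)
large top ((528.6192626953125, 392.0151672363281), (101.79489135742188, 99.6024169921875), 88.5584487915039)
large scene ((533.447265625, 393.2887878417969), (104.09717559814453, 104.98372650146484), 87.8267822265625)
```

Request:
{"api": "drive_tool", "payload": {"commands": [[0,0,0,0,0,6.5,1],[0,0,0,0,0,6.5,1],[0,0,0,0,0,6.5,1],[0,0,0,0,0,6.5,1],[0,0,0,0,0,6.5,1],[0,0,0,0,0,6.5,1],[0,0,0,0,0,6.5,1],[0,0,0,0,0,6.5,1],[0,0,0,0,0,6.5,1],[0,0,0,0,0,6.2,1],[0,0,0,0,0,0,1],[0,0,0,0,0,0,1]]}}

```text
time_s: 1.1
tool_pos: [0.2778, 0.5874, 0.2918]
tool_rot: [-180.0, 0.0, 90.2]
force: [-0.2, -1.0, 0.1]
grip_width: 0.0871
```

Request:
{"api": "drive_tool", "payload": {"commands": [[-1,0.5,0,0,0,0,1],[-2.3,1,0,0,0,0,1],[-3,1,0,0,0,0,1],[-3,1,0,0,0,0,1],[-3,1,0,0,0,0,1],[-3,1,0,0,0,0,1],[-3,1,0,0,0,0,1],[-3,1,0,0,0,0,1],[-3,1,0,0,0,0,1],[-2.5,0.6,0,0,0,0,1],[-2,0,0,0,0,0,1],[-1,0,0,0,0,0,1],[0,0,0,0,0,0,1],[0,0,0,0,0,0,1]]}}

```text
time_s: 2.27
tool_pos: [0.3687, 0.2899, 0.2925]
tool_rot: [180.0, -0.1, 90.0]
force: [-0.1, 0.4, 0.3]
grip_width: 0.0868
```

The round bottles (circular cap and shoulder) are at top(220,263) small, (326,147) medium and (294,228) large. The bottles at top(408,168) and (474,196) are square. The brown cartons are at top(427,263) small, (361,234) medium and (192,209) large. The orange one (329,194) and the turquoise one (433,217) are look-alikes. The crops confirmed all of this. Next I go down onto the small bottle.

Request:
{"api": "drive_tool", "payload": {"commands": [[0,0,1,0,0,0,1],[0,0,2,0,0,0,1],[0,0,2.5,0,0,0,1],[0,0,2.5,0,0,0,1],[0,0,2.5,0,0,0,1],[0,0,2.5,0,0,0,1],[0,0,2,0,0,0,1],[0,0,1.5,0,0,0,1],[0,0,0.9,0,0,0,1],[0,0,0,0,0,0,1],[0,0,0,0,0,0,1]]}}

```text
time_s: 3.18
tool_pos: [0.3686, 0.2902, 0.1179]
tool_rot: [-180.0, 0.0, 90.1]
force: [0.7, -0.5, 0.6]
grip_width: 0.0871
```

```bash
python3 - <<'E'
from h import *
c=snap("top");a=c["img"][225:300,165:275];c=snap("scene");b=c["img"][100:200,340:480]
cv2.imwrite("pics/g1.png",np.hstack([cv2.resize(a,(400,300)),cv2.resize(b,(400,300))]));print(env.get_obs()["tool_pos"])
E
```

```text
[0.36934151 0.29047337 0.11912012]
```

View pics/g1.png

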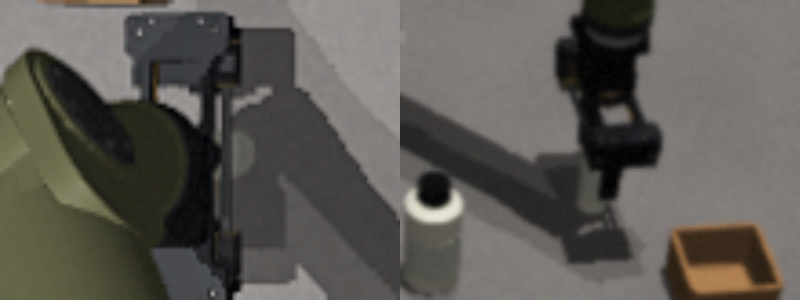

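The bottle stands between the fingers, at about (590,190) in the right panel. I'll grip it and lift.

Request:
{"api": "drive_tool", "payload": {"commands": [[0,0,0,0,0,0,0],[0,0,0,0,0,0,0],[0,0,0,0,0,0,0],[0,0,0,0,0,0,0],[0,0,0,0,0,0,0],[0,0,0,0,0,0,0],[0,0,0,0,0,0,0],[0,0,0,0,0,0,0],[0,0,0,0,0,0,0],[0,0,0,0,0,0,0]], "force": 15}}

```text
time_s: 4.12
tool_pos: [0.3689, 0.2896, 0.1182]
tool_rot: [180.0, -0.0, 90.0]
force: [0.4, -0.1, 0.5]
grip_width: 0.0337
```

Request:
{"api": "drive_tool", "payload": {"commands": [[0,0,-0.5,0,0,0,0],[0,0,-1.5,0,0,0,0],[0,0,-2,0,0,0,0],[0,0,-2.5,0,0,0,0],[0,0,-2.5,0,0,0,0],[0,0,-2.5,0,0,0,0],[0,0,-2.5,0,0,0,0],[0,0,-2,0,0,0,0],[0,0,-1,0,0,0,0],[0,0,0,0,0,0,0],[0,0,0,0,0,0,0]]}}

```text
time_s: 5.03
tool_pos: [0.3688, 0.2895, 0.2879]
tool_rot: [-180.0, 0.0, 90.0]
force: [-0.2, -0.1, -0.5]
grip_width: 0.0335
```

Request:
{"api": "drive_tool", "payload": {"commands": [[-1,0.3,0,0,0,0,0],[-2,0.7,0,0,0,0,0],[-2.5,1,0,0,0,0,0],[-2.5,1,0,0,0,0,0],[-2.5,1,0,0,0,0,0],[-2.5,1,0,0,0,0,0],[-2.5,1,0,0,0,0,0],[-2.5,1,0,0,0,0,0],[-2.5,1,0,0,0,0,0],[-2.5,1,0,0,0,0,0],[-2.5,0.5,0,0,0,0,0],[-2.5,0.5,0,0,0,0,0],[-1,0,0,0,0,0,0]]}}

```text
time_s: 6.12
tool_pos: [0.4684, -0.0052, 0.2868]
tool_rot: [-179.9, 0.1, 89.7]
force: [0.9, -0.3, 0.5]
grip_width: 0.0334
```

Request:
{"api": "drive_tool", "payload": {"commands": [[-1.2,0,0,0,0,0,0],[-2.5,-0.5,0,0,0,0,0],[-2.5,-0.5,0,0,0,0,0],[-2.5,-1,0,0,0,0,0],[-2.5,-1,0,0,0,0,0],[-2.5,-1,0,0,0,0,0],[-2.5,-1,0,0,0,0,0],[-2.5,-1,0,0,0,0,0],[-2.5,-1,0,0,0,0,0],[-2.5,-1.2,0,0,0,0,0],[-2.5,-1.2,0,0,0,0,0],[-1.5,-1,0,0,0,0,0],[-0.5,-0.5,0,0,0,0,0],[-0.5,0,0,0,0,0,0],[0,0,0,0,0,0,0],[0,0,0,0,0,0,0]]}}

```text
time_s: 7.45
tool_pos: [0.3606, -0.2861, 0.288]
tool_rot: [-180.0, -0.0, 90.1]
force: [0.1, 0.4, -0.7]
grip_width: 0.0332
```

Request:
{"api": "drive_tool", "payload": {"commands": [[-0.1,-0.2,1,0,0,0,0],[0,0,2,0,0,0,0],[0,0,2.5,0,0,0,0],[0,0,2.5,0,0,0,0],[0,0,2,0,0,0,0],[0,0,1,0,0,0,0],[0,0,0,0,0,0,0],[0,0,0,0,0,0,0]]}}

```text
time_s: 8.12
tool_pos: [0.3576, -0.2876, 0.1776]
tool_rot: [-179.9, 0.0, 90.1]
force: [-0.6, 0.6, 0.0]
grip_width: 0.0333
```

```bash
python3 - <<'E'
from h import *
c=snap("top");a=c["img"][225:300,375:485];c=snap("scene");b=c["img"][100:200,170:310]
cv2.imwrite("pics/g2.png",np.hstack([cv2.resize(a,(400,300)),cv2.resize(b,(400,300))]));print(env.get_obs()["tool_pos"])
E
```

```text
[ 0.3584098  -0.28830326  0.17878233]
```

View pics/g2.png

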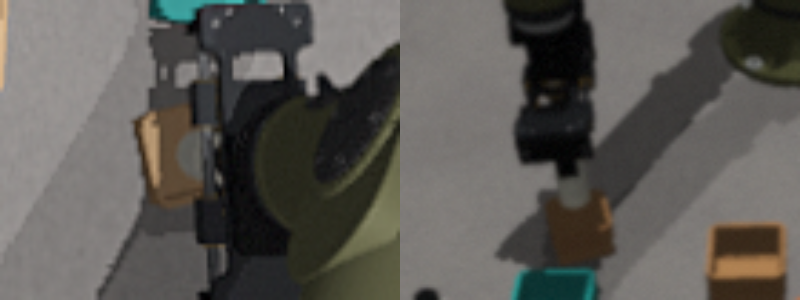

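The bottle hangs upright, centred over the small carton (right panel about (575,190)). I'll lower it.

Request:
{"api": "drive_tool", "payload": {"commands": [[0,0,1,0,0,0,0],[0,0,1.2,0,0,0,0],[0,0,1.2,0,0,0,0],[0,0,1,0,0,0,0],[0,0,0.6,0,0,0,0],[0,0,0.3,0,0,0,0],[0,0,0.2,0,0,0,0],[0,0,0.1,0,0,0,0],[0,0,0,0,0,0,0],[0,0,0,0,0,0,0]]}}

```text
time_s: 9.05
tool_pos: [0.3581, -0.2886, 0.1227]
tool_rot: [179.9, 0.0, 90.0]
force: [0.5, -0.7, -1.3]
grip_width: 0.0336
```

Request:
{"api": "drive_tool", "payload": {"commands": [[0,0,0.1,0,0,0,0],[0,0,0,0,0,0,0],[0,0,0.1,0,0,0,0],[0,0,0,0,0,0,0],[0,0,0,0,0,0,0]]}}

```text
time_s: 9.47
tool_pos: [0.3585, -0.2887, 0.1209]
tool_rot: [179.9, 0.0, 90.0]
force: [-0.4, 1.6, 6.5]
grip_width: 0.0336
```

It's in contact with the floor at 6.5 N. I'll let go and rise.

Request:
{"api": "drive_tool", "payload": {"commands": [[0,0,0,0,0,0,0.5],[0,0,0,0,0,0,0.6],[0,0,0,0,0,0,0.8],[0,0,0,0,0,0,1],[0,0,0,0,0,0,1],[0,0,0,0,0,0,1],[0,0,-1,0,0,0,1],[0,0,-2,0,0,0,1],[0,0,-2.5,0,0,0,1],[0,0,-3,0,0,0,1],[0,0,-3,0,0,0,1],[0,0,-3,0,0,0,1],[0,0,-2,0,0,0,1],[0,0,-0.5,0,0,0,1],[0,0,0,0,0,0,1],[0,0,0,0,0,0,1]]}}

```text
time_s: 10.8
tool_pos: [0.3574, -0.2883, 0.2894]
tool_rot: [-180.0, -0.0, 90.0]
force: [0.7, 0.3, -0.8]
grip_width: 0.0872
```

Request:
{"api": "drive_tool", "payload": {"commands": [[0.6,0.7,0,0,0,0,1],[1.5,2,0,0,0,0,1],[2,2.5,0,0,0,0,1],[2.5,3,0,0,0,0,1],[2.5,3,0,0,0,0,1],[2.5,3,0,0,0,0,1],[2.5,3,0,0,0,0,1],[2.5,3,0,0,0,0,1],[2.5,3,0,0,0,0,1],[2.5,3,0,0,0,0,1],[2.5,2.5,0,0,0,0,1],[2,2,0,0,0,0,1],[1.5,1.5,0,0,0,0,1],[0.5,0.5,0,0,0,0,1],[0,0,0,0,0,0,1],[0,0,0,0,0,0,1]]}}

```text
time_s: 12.13
tool_pos: [0.684, -0.0085, 0.2889]
tool_rot: [-179.9, 0.1, 89.9]
force: [-1.2, 0.6, 0.6]
grip_width: 0.0867
```

```bash
python3 - <<'E'
from h import *
c=snap("top");a=c["img"][225:300,375:485];c=snap("scene");b=c["img"][130:230,170:310]
cv2.imwrite("pics/g3.png",np.hstack([cv2.resize(a,(400,300)),cv2.resize(b,(400,300))]));print(env.get_obs()["tool_pos"])
E
```

```text
[ 0.68376674 -0.00982256  0.29019282]
```

View pics/g3.png

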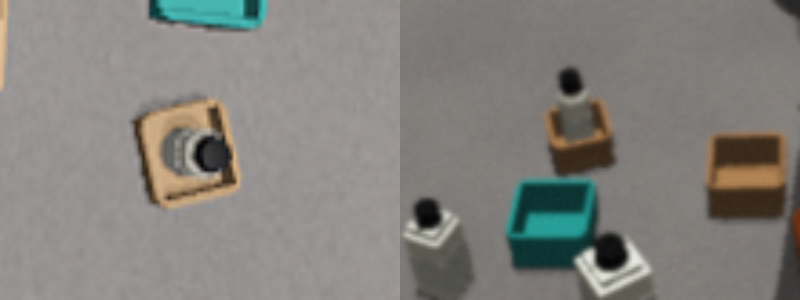

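The small bottle stands in its carton, with its cap at (210,152) in the left panel. On to the medium one.

Request:
{"api": "drive_tool", "payload": {"commands": [[0.2,0,1,0,0,0,1],[0,0,2,0,0,0,1],[0,0,2.5,0,0,0,1],[0,0,2.5,0,0,0,1],[0,0,2.5,0,0,0,1],[0,0,2.5,0,0,0,1],[0,0,2,0,0,0,1],[0,0,1,0,0,0,1],[0,0,0.2,0,0,0,1],[0,0,0,0,0,0,1],[0,0,0,0,0,0,1]]}}

```text
time_s: 13.15
tool_pos: [0.6855, -0.006, 0.1298]
tool_rot: [179.9, -0.0, 90.0]
force: [0.9, -0.5, 0.1]
grip_width: 0.0869
```

Request:
{"api": "drive_tool", "payload": {"commands": [[0,0,0,0,0,0,0],[0,0,0,0,0,0,0],[0,0,0,0,0,0,0],[0,0,0,0,0,0,0],[0,0,0,0,0,0,0],[0,0,0,0,0,0,0],[0,0,0,0,0,0,0],[0,0,0,0,0,0,0]], "force": 22}}

```text
time_s: 13.82
tool_pos: [0.685, -0.0055, 0.1283]
tool_rot: [180.0, 0.0, 90.0]
force: [-0.3, -0.4, -0.0]
grip_width: 0.0475
```

Request:
{"api": "drive_tool", "payload": {"commands": [[0,0,-0.5,0,0,0,0],[0,0,-1.5,0,0,0,0],[0,0,-2,0,0,0,0],[0,0,-2.5,0,0,0,0],[0,0,-2.5,0,0,0,0],[0,0,-2.5,0,0,0,0],[0,0,-2.5,0,0,0,0],[0,0,-1.5,0,0,0,0],[0,0,-0.5,0,0,0,0],[0,0,0,0,0,0,0]]}}

```text
time_s: 14.65
tool_pos: [0.6854, -0.0059, 0.2908]
tool_rot: [179.8, -0.0, 90.0]
force: [0.1, -0.5, -1.6]
grip_width: 0.0476
```

Request:
{"api": "drive_tool", "payload": {"commands": [[-0.4,-0.8,0,0,0,0,0],[-0.8,-2,0,0,0,0,0],[-1,-2.5,0,0,0,0,0],[-1,-2.5,0,0,0,0,0],[-1,-2.5,0,0,0,0,0],[-1,-2.5,0,0,0,0,0],[-1,-2.5,0,0,0,0,0],[-1,-2.5,0,0,0,0,0],[-1,-2.5,0,0,0,0,0],[-0.8,-2,0,0,0,0,0],[-0.4,-1,0,0,0,0,0],[-0.2,-0.6,0,0,0,0,0],[0,0,0,0,0,0,0],[0,0,0,0,0,0,0]]}}

```text
time_s: 15.82
tool_pos: [0.4456, -0.1011, 0.2877]
tool_rot: [-180.0, -0.0, 90.0]
force: [0.6, -0.4, -1.1]
grip_width: 0.0472
```

Above the medium carton. I'll lower to about 18 mm over the rim and check.

Request:
{"api": "drive_tool", "payload": {"commands": [[-0.1,0,1,0,0,0,0],[0,0,2,0,0,0,0],[0,0,2.3,0,0,0,0],[0,0,2.2,0,0,0,0],[0,0,1.5,0,0,0,0],[0,0,0.5,0,0,0,0],[0,0,0,0,0,0,0]]}}

```text
time_s: 16.4
tool_pos: [0.4451, -0.1024, 0.1915]
tool_rot: [-179.8, 0.1, 90.0]
force: [0.0, -0.1, -0.9]
grip_width: 0.0479
```

```bash
python3 - <<'E'
from h import *
c=snap("top");a=c["img"][195:270,305:415];c=snap("scene");b=c["img"][110:210,220:360]
cv2.imwrite("pics/g4.png",np.hstack([cv2.resize(a,(400,300)),cv2.resize(b,(400,300))]));print(env.get_obs()["tool_pos"])
E
```

```text
[ 0.44636862 -0.10250919  0.19352897]
```

View pics/g4.png

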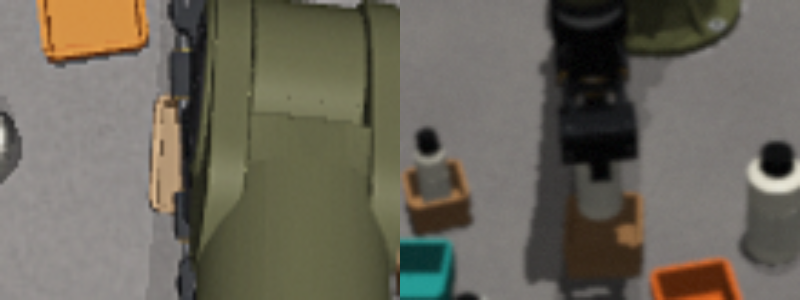

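The bottle is upright over the medium carton (right panel about (600,200)). From z = 0.193 I'll lower to about 0.1325.

Request:
{"api": "drive_tool", "payload": {"commands": [[0,0,1,0,0,0,0],[0,0,1.3,0,0,0,0],[0,0,1.3,0,0,0,0],[0,0,1,0,0,0,0],[0,0,0.7,0,0,0,0],[0,0,0.3,0,0,0,0],[0,0,0.2,0,0,0,0],[0,0,0.1,0,0,0,0],[0,0,0,0,0,0,0],[0,0,0,0,0,0,0]]}}

```text
time_s: 17.33
tool_pos: [0.4462, -0.1025, 0.1347]
tool_rot: [179.9, -0.0, 90.0]
force: [-0.0, -0.1, -0.3]
grip_width: 0.0476
```

Request:
{"api": "drive_tool", "payload": {"commands": [[0,0,0.1,0,0,0,0],[0,0,0,0,0,0,0],[0,0,0,0,0,0,0]]}}

```text
time_s: 17.58
tool_pos: [0.4459, -0.1024, 0.1334]
tool_rot: [180.0, -0.0, 90.0]
force: [-0.1, -0.1, -1.2]
grip_width: 0.0473
```

Request:
{"api": "drive_tool", "payload": {"commands": [[0,0,0.1,0,0,0,0],[0,0,0,0,0,0,0],[0,0,0,0,0,0,0]]}}

```text
time_s: 17.83
tool_pos: [0.4458, -0.1024, 0.1322]
tool_rot: [-180.0, -0.0, 90.0]
force: [-0.8, 0.1, -1.5]
grip_width: 0.0474
```

Request:
{"api": "drive_tool", "payload": {"commands": [[0,0,0.1,0,0,0,0],[0,0,0,0,0,0,0],[0,0,0,0,0,0,0]]}}

```text
time_s: 18.08
tool_pos: [0.4459, -0.1024, 0.1313]
tool_rot: [180.0, 0.0, 90.0]
force: [-0.2, -0.1, -0.9]
grip_width: 0.0473
```

Request:
{"api": "drive_tool", "payload": {"commands": [[0,0,0.1,0,0,0,0],[0,0,0,0,0,0,0],[0,0,0,0,0,0,0]]}}

```text
time_s: 18.33
tool_pos: [0.4462, -0.1026, 0.131]
tool_rot: [180.0, -0.0, 90.0]
force: [-0.6, 1.1, 5.9]
grip_width: 0.0474
```

Contact at 5.9 N. I'll release, rise, and go to the large bottle.

Request:
{"api": "drive_tool", "payload": {"commands": [[0,0,0,0,0,0,0.65],[0,0,0,0,0,0,0.8],[0,0,0,0,0,0,1],[0,0,0,0,0,0,1],[0,0,0,0,0,0,1],[0,0,0,0,0,0,1],[0,0,-1,0,0,0,1],[0,0,-2,0,0,0,1],[0,0,-2.5,0,0,0,1],[0,0,-3,0,0,0,1],[0,0,-3,0,0,0,1],[0,0,-2.5,0,0,0,1],[0,0,-1.5,0,0,0,1],[0,0,-0.5,0,0,0,1],[0,0,0,0,0,0,1],[0,0,0,0,0,0,1]]}}

```text
time_s: 19.67
tool_pos: [0.4454, -0.1024, 0.2894]
tool_rot: [-179.9, -0.0, 90.0]
force: [0.2, -0.4, -0.5]
grip_width: 0.0867
```

Request:
{"api": "drive_tool", "payload": {"commands": [[1,0.1,0,0,0,0,1],[2,0.2,0,0,0,0,1],[2.5,0.2,0,0,0,0,1],[2.5,0.2,0,0,0,0,1],[2.5,0.2,0,0,0,0,1],[2.5,0.2,0,0,0,0,1],[2.5,0.2,0,0,0,0,1],[2,0,0,0,0,0,1],[1,0,0,0,0,0,1],[0.2,0,0,0,0,0,1],[0,0,0,0,0,0,1],[0,0,0,0,0,0,1]]}}

```text
time_s: 20.67
tool_pos: [0.4588, 0.0833, 0.2898]
tool_rot: [-180.0, 0.1, 89.9]
force: [0.6, -0.7, 0.8]
grip_width: 0.0868
```

```bash
python3 - <<'E'
from h import *
c=snap("top");a=c["img"][195:270,305:415];c=snap("scene");b=c["img"][120:220,260:400]
cv2.imwrite("pics/g5.png",np.hstack([cv2.resize(a,(400,300)),cv2.resize(b,(400,300))]));print(env.get_obs()["tool_pos"])
E
```

```text
[0.45892829 0.08307883 0.29020153]
```

View pics/g5.png

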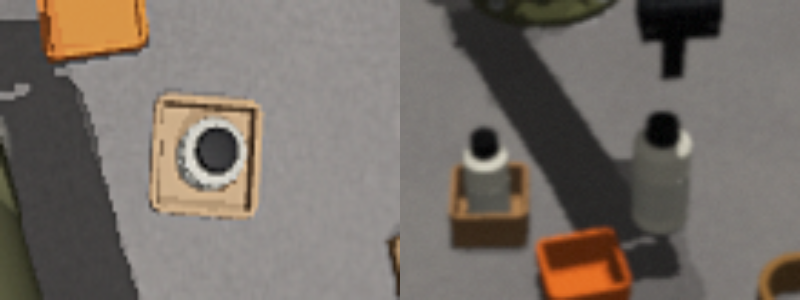

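The medium bottle stands in its carton with its cap at (217,150) in the left panel. The large one stands under the gripper.

Request:
{"api": "drive_tool", "payload": {"commands": [[0.1,0,1,0,0,0,1],[0,0,2,0,0,0,1],[0,0,2.5,0,0,0,1],[0,0,2.5,0,0,0,1],[0,0,2.5,0,0,0,1],[0,0,2,0,0,0,1],[0,0,1.5,0,0,0,1],[0,0,1,0,0,0,1],[0,0,0,0,0,0,1],[0,0,0,0,0,0,1]]}}

```text
time_s: 21.6
tool_pos: [0.4588, 0.0851, 0.1401]
tool_rot: [-180.0, 0.0, 89.9]
force: [-0.0, 0.7, 0.0]
grip_width: 0.0871
```

Request:
{"api": "drive_tool", "payload": {"commands": [[0,0,0,0,0,0,0],[0,0,0,0,0,0,0],[0,0,0,0,0,0,0],[0,0,0,0,0,0,0],[0,0,0,0,0,0,0],[0,0,0,0,0,0,0],[0,0,0,0,0,0,0]], "force": 35}}

```text
time_s: 22.18
tool_pos: [0.4594, 0.0857, 0.1408]
tool_rot: [179.9, -0.0, 90.0]
force: [0.2, -0.0, 1.9]
grip_width: 0.0614
```

Request:
{"api": "drive_tool", "payload": {"commands": [[0,0,-0.5,0,0,0,0],[0,0,-1.2,0,0,0,0],[0,0,-1.8,0,0,0,0],[0,0,-2,0,0,0,0],[0,0,-2,0,0,0,0],[0,0,-2,0,0,0,0],[0,0,-2,0,0,0,0],[0,0,-2,0,0,0,0],[0,0,-1,0,0,0,0],[0,0,-0.5,0,0,0,0],[0,0,0,0,0,0,0]]}}

```text
time_s: 23.1
tool_pos: [0.4589, 0.0856, 0.2906]
tool_rot: [180.0, -0.0, 90.0]
force: [-0.8, -0.3, -1.9]
grip_width: 0.061
```

Request:
{"api": "drive_tool", "payload": {"commands": [[0.7,0.1,0,0,0,0,0],[1.5,0.4,0,0,0,0,0],[2,0.5,0,0,0,0,0],[2,0.5,0,0,0,0,0],[2,0.5,0,0,0,0,0],[2,0.5,0,0,0,0,0],[2,0.5,0,0,0,0,0],[2,0.5,0,0,0,0,0],[2,0.5,0,0,0,0,0],[2,0.5,0,0,0,0,0],[2,0.5,0,0,0,0,0],[2,0.5,0,0,0,0,0],[2,0.5,0,0,0,0,0],[2,0.5,0,0,0,0,0],[2,0.3,0,0,0,0,0],[1.5,0.3,0,0,0,0,0],[0.7,0,0,0,0,0,0],[0.3,0,0,0,0,0,0],[0,0,0,0,0,0,0],[0,0,0,0,0,0,0]]}}

```text
time_s: 24.77
tool_pos: [0.5299, 0.3917, 0.2897]
tool_rot: [-180.0, 0.1, 89.9]
force: [0.6, -0.1, -2.7]
grip_width: 0.0615
```

Request:
{"api": "drive_tool", "payload": {"commands": [[0.1,0,1,0,0,0,0],[0,0,1.7,0,0,0,0],[0,0,2,0,0,0,0],[0,0,1.8,0,0,0,0],[0,0,1,0,0,0,0],[0,0,0.5,0,0,0,0],[0,0,0,0,0,0,0]]}}

```text
time_s: 25.35
tool_pos: [0.5295, 0.3927, 0.2091]
tool_rot: [-179.9, 0.1, 89.9]
force: [-0.8, -0.8, -2.2]
grip_width: 0.0613
```

```bash
python3 - <<'E'
from h import *
c=snap("top");a=c["img"][170:245,130:240];c=snap("scene");b=c["img"][120:220,380:520]
cv2.imwrite("pics/g6.png",np.hstack([cv2.resize(a,(400,300)),cv2.resize(b,(400,300))]));print(env.get_obs()["tool_pos"])
E
```

```text
[0.53040496 0.39353455 0.21118657]
```

View pics/g6.png

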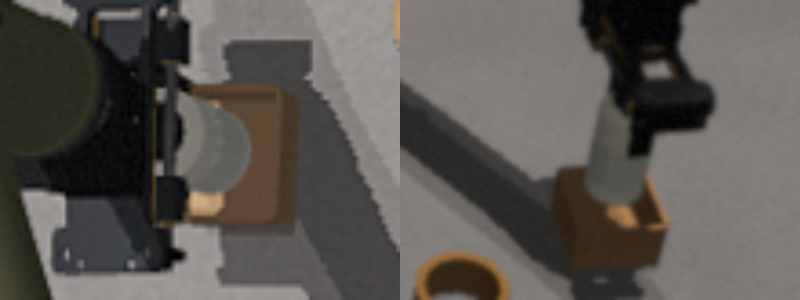

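The bottle is upright and centred over the large carton (right panel about (617,165)). I'll lower about 6.4 cm and then creep.

Request:
{"api": "drive_tool", "payload": {"commands": [[0,0,1,0,0,0,0],[0,0,1.4,0,0,0,0],[0,0,1.4,0,0,0,0],[0,0,1.2,0,0,0,0],[0,0,0.7,0,0,0,0],[0,0,0.4,0,0,0,0],[0,0,0.2,0,0,0,0],[0,0,0,0,0,0,0],[0,0,0,0,0,0,0]]}}

```text
time_s: 26.2
tool_pos: [0.5303, 0.3937, 0.1478]
tool_rot: [180.0, -0.0, 90.0]
force: [0.7, 0.0, -2.4]
grip_width: 0.0606
```

Request:
{"api": "drive_tool", "payload": {"commands": [[0,0,0.1,0,0,0,0],[0,0,0,0,0,0,0],[0,0,0,0,0,0,0]]}}

```text
time_s: 26.45
tool_pos: [0.5301, 0.3937, 0.1468]
tool_rot: [180.0, -0.0, 90.0]
force: [0.2, 0.8, -2.6]
grip_width: 0.0611
```

Request:
{"api": "drive_tool", "payload": {"commands": [[0,0,0.1,0,0,0,0],[0,0,0,0,0,0,0],[0,0,0.1,0,0,0,0],[0,0,0,0,0,0,0],[0,0,0,0,0,0,0]]}}

```text
time_s: 26.87
tool_pos: [0.5298, 0.3935, 0.1442]
tool_rot: [-180.0, 0.0, 90.0]
force: [-0.3, 0.1, -3.0]
grip_width: 0.0613
```

Request:
{"api": "drive_tool", "payload": {"commands": [[0,0,0.1,0,0,0,0],[0,0,0,0,0,0,0],[0,0,0,0,0,0,0]]}}

```text
time_s: 27.12
tool_pos: [0.53, 0.3937, 0.1438]
tool_rot: [180.0, -0.0, 90.0]
force: [-1.3, -0.1, 1.9]
grip_width: 0.0614
```

Request:
{"api": "drive_tool", "payload": {"commands": [[0,0,0.05,0,0,0,0],[0,0,0,0,0,0,0],[0,0,0,0,0,0,0]]}}

```text
time_s: 27.37
tool_pos: [0.5301, 0.3937, 0.1438]
tool_rot: [180.0, -0.0, 90.0]
force: [-1.7, -1.8, 6.3]
grip_width: 0.061
```

Request:
{"api": "drive_tool", "payload": {"commands": [[0,0,0,0,0,0,0.8],[0,0,0,0,0,0,1],[0,0,0,0,0,0,1],[0,0,0,0,0,0,1],[0,0,0,0,0,0,1],[0,0,0,0,0,0,1],[0,0,-1,0,0,0,1],[0,0,-2,0,0,0,1],[0,0,-2.5,0,0,0,1],[0,0,-2.5,0,0,0,1],[0,0,-2.5,0,0,0,1],[0,0,-2.5,0,0,0,1],[0,0,-1.5,0,0,0,1],[0,0,-0.5,0,0,0,1],[0,0,0,0,0,0,1]]}}

```text
time_s: 28.62
tool_pos: [0.5306, 0.3938, 0.295]
tool_rot: [179.8, -0.1, 90.0]
force: [-0.1, 0.2, -0.2]
grip_width: 0.0871
```

Request:
{"api": "drive_tool", "payload": {"commands": [[1,-0.8,0,0,0,0,1],[2,-2,0,0,0,0,1],[2.5,-2.5,0,0,0,0,1],[2.5,-2.5,0,0,0,0,1],[2.5,-2.5,0,0,0,0,1],[2.5,-2.5,0,0,0,0,1],[2.5,-2,0,0,0,0,1],[2,-1.5,0,0,0,0,1],[1,-1,0,0,0,0,1],[0,0,0,0,0,0,1],[0,0,0,0,0,0,1]]}}

```text
time_s: 29.53
tool_pos: [0.3565, 0.5782, 0.2914]
tool_rot: [-180.0, 0.2, 90.0]
force: [0.5, -1.7, -0.5]
grip_width: 0.0873
```

```bash
python3 - <<'E'
from h import *
import pickle
d=pickle.load(open("c0.pkl","rb"))
c=snap("top");s=snap("scene");cv2.imwrite("pics/f1.png",c["img"]);cv2.imwrite("pics/f2.png",s["img"])
cv2.imwrite("pics/f3.png",np.hstack([cv2.resize(c["img"][170:245,140:250],(400,300)),cv2.resize(s["img"][130:230,380:520],(400,300))]))
for n,b in(("top",c),("scene",s)):
    D=(cv2.absdiff(d[n]["img"],b["img"]).max(2)>60).astype(np.uint8)
    for nm,(u,v) in {"top":{"sqL":(408,168),"sqS":(474,196),"tape":(254,175)},"scene":{"sqL":(246,228),"sqS":(183,213),"tape":(401,220)}}[n].items(): print(n,nm,D[v-18:v+18,u-18:u+18].sum())
E
```

```text
top sqL 0
top sqS 0
top tape 0
scene sqL 0
scene sqS 0
scene tape 0
```

View pics/f1.png

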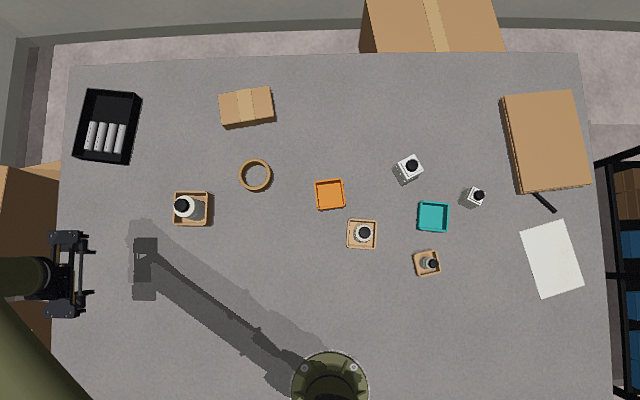

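View pics/f2.png

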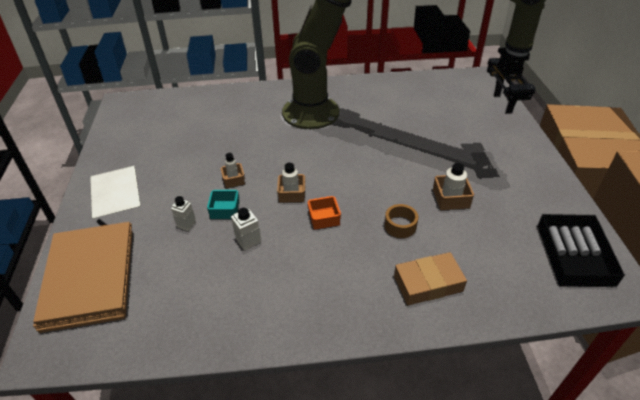

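View pics/f3.png

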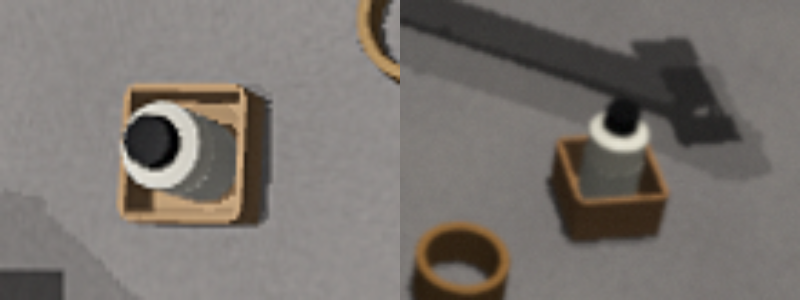

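All three bottles stand upright in their own cartons: top(428,263), (363,233) and (183,206). The arm is clear of them. I'll hand in.

```bash
python3 - <<'E'
from h import *
print(env.sign_off())
E
```

```text
the job is handed in; nothing more can be done
None
```

I packed the three round bottles upright in their own brown cartons, in the order small, medium, large, and handed the job in at about 30 s of the 104 s. I lowered each one until it touched the carton floor (about 6 N each), then let go and moved the gripper clear.

**Last checks:** Both cameras showed all three bottles standing inside their cartons. The square bottles and the tape roll showed no pixel change from the first pictures. The orange and turquoise look-alikes were not touched and look to be in the same place.

**Disagreements:**
- **Carton centres:** the two cameras differed by up to 5 mm, so I relied mainly on the top view. The smallest side clearance was 12 mm.
- **Rim heights:** triangulation gave 39, 41 and 49 mm against the stated 40, 45 and 55 mm. The large carton's corners were the noisiest. The force readings confirmed each carton floor within about 1 mm of where I expected it.

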